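Return the green gauge from the parts bin to its slot

TASK

The green-handled flat gauge has been left among the parts in the yellow bin. Pick it out and slide its blade, handle level and right way up, into the slot of the empty green holder until it is fully home, with the handle up against the holder, then let go. Keep all the other parts in the bin and do not disturb the blue gauge in its holder.

Things in the scene. Friction and masses are not known exactly. Their poses are not given: they have to be found in the camera images.
- gauge_green: flat gauge: green block handle 80 x 28 x 26 mm high, and from its front end a steel blade 100 long x 50 wide x 5 thick, undersides flush; 0.22 kg, balance point 55 mm ahead of the handle's middle. Origin: middle of the handle's underside; x along the blade to its tip (handle -40..+40, blade to +140 mm), z up. Lies flat in the yellow bin at the start, blade away from the robot
- gauge_green_shoulder (a point): point on the green gauge's underside where handle and blade meet, 40 mm ahead of its origin; axes as the gauge's
- gauge_blue: flat gauge: blue block handle 80 x 28 x 26 mm high, and from its front end a steel blade 100 long x 50 wide x 5 thick, undersides flush; 0.22 kg, balance point 55 mm ahead of the handle's middle. Origin: middle of the handle's underside; x along the blade to its tip (handle -40..+40, blade to +140 mm), z up. Sits in the blue holder; bystander
- holder_green: fixed green-topped block, 100 (x) x 115 (y) x 60 mm high. A flat slot 60 wide x 12 high x 105 deep, floor at height 40 mm, open at the +y face, runs in along -y to a back wall. Two 8 mm lips roof it but for a 20 mm middle gap; the handle stops against their ends. Origin: centre of underside. Empty at the start
- holder_green_mouth (a point): middle of the green holder's slot mouth, at slot-floor height (40 mm above the table), 57.5 mm from the holder's origin along its y; axes as the holder's (+y points out of the slot)
- holder_blue: fixed blue-topped block, 100 (x) x 115 (y) x 60 mm high. A flat slot 60 wide x 12 high x 105 deep, floor at height 40 mm, open at the +y face, runs in along -y to a back wall. Two 8 mm lips roof it but for a 20 mm middle gap; the handle stops against their ends. Origin: centre of underside. Holds the blue gauge; may stand on either side of the green one
- bin: fixed yellow open bin, 320 (x) x 310 (y) mm outside, 5 mm walls, the two side walls (+y, -y) 65 mm high, the near and far walls (-x, +x) 45 mm, floor 4 mm thick. Origin: centre of the underside
- sleeve: dark steel spindle 110 mm long with two 30 mm square collars, lying along its x in the bin; origin at its middle, underside
- tie_rod: copper rod 130 mm long with two 28 mm square brass nuts, lying along its x in the bin; origin at its middle, underside
- bracket: red steel angle bracket, 60 x 45 mm foot 5 mm thick with a 45 mm high upright at its +x end, in the bin; origin at the middle of the foot's underside
- clamp_block: black block 50 x 35 x 25 mm with a small steel stud (36 mm high in all), in the bin; origin at the middle of its underside
- bar: aluminium square bar 20 x 200 x 20 mm lying along its y across the far end of the bin; origin at the middle of its underside

How it is judged:
On the way:
1. the green gauge has been lifted out of the bin's bottom (50 mm above the table) (height (world z) of gauge_green above 0.05 m), for 0.2 s.
At the end, for the whole second after the job is handed in: Green gauge at rest in the green slot: handle front within 8 mm of the mouth (6 mm past it at most), 12 mm of its middle, 7 mm of its floor height; along it within 0.12 rad, upright within 0.1 rad. The five other parts are down in the bin (below 60 mm); blue gauge moved under 12 mm (y of gauge_green_shoulder in the frame of holder_green_mouth between -0.006 and 0.008 m and x of gauge_green_shoulder in the frame of holder_green_mouth between -0.012 and 0.012 m and z of gauge_green_shoulder in the frame of holder_green_mouth between -0.007 and 0.007 m and angle between the x axis of gauge_green and the y axis of holder_green, either way round below 0.12 rad and angle between gauge_green's own z axis and vertical below 0.1 rad and linear speed of gauge_green below 0.02 m/s and x of sleeve in the frame of bin between -0.16 and 0.16 m and y of sleeve in the frame of bin between -0.155 and 0.155 m and height (world z) of each of sleeve, tie_rod, bracket, clamp_block, bar below 0.06 m and x of tie_rod in the frame of bin between -0.16 and 0.16 m and y of tie_rod in the frame of bin between -0.155 and 0.155 m and x of bracket in the frame of bin between -0.16 and 0.16 m and y of bracket in the frame of bin between -0.155 and 0.155 m and x of clamp_block in the frame of bin between -0.16 and 0.16 m and y of clamp_block in the frame of bin between -0.155 and 0.155 m and x of bar in the frame of bin between -0.16 and 0.16 m and y of bar in the frame of bin between -0.155 and 0.155 m and distance of gauge_blue from where it was at the start of the episode below 0.012 m); the robot touches nothing.
It fails at once if the blue gauge is pushed or pulled more than 20 mm (distance of gauge_blue from where it was at the start of the episode above 0.02 m).
It also fails if it takes over 45 s, if anything falls off the work surface, if the arm or the gripper's body presses on something with over 40 N, if the wrist force passes 120 N, or if a joint passes its speed limit or range.

ROBOT

A 6-joint arm with a two-finger parallel gripper is mounted at the origin on the work surface. World frame = base frame: x ahead of the robot, y to its left, z up, the work surface at z = 0. Lengths are in m, angles in rad, forces in N, time in s.
With the tool pointing down it reaches from about 0.375 to 0.9 m from the base axis. Payload 3.1 kg.
Tool frame: the origin (TCP) lies midway between the tips of the shut fingers; the grasp point (between the pads) lies 19 mm behind it; z points along the fingers, y is the line along which they close (so a half turn about z gives the same grasp; the last joint's range is limited). The gripper opens to 87 mm and grips with 3 to 60 N. Pads are 19 mm wide; open, the fingers measure 117 mm over their backs; the gripper's body (75 mm by 190 mm) begins 51 mm behind the grasp point.
Start: joints at [1.137, 0.527, 1.433, -0, 1.181, -0.178], TCP at [0.157, 0.605, 0.223] pointing down, gripper open.
Joint ranges: [-3.08, 3.08], [-0.75, 2.2], [0.22, 2.44], [-1.43, 4.57], [0, 2.65], [-2.85, 2.85]. Speed limits (rad/s): [2.79, 2.79, 3.14, 3.14, 3.14, 3.14].

INTERFACE

Orientations are given as a unit quaternion [x, y, z, w].
In Python, from rig import robot gives the robot as it stands. The module is installed in compiled form; this text tells all that it offers.
- The arm moves only by the tool play_rows, never from a script. Its arguments are lists of equal length, an entry for each row: "gripper": the closure, from -1 (fully open) to 1 (shut); "delta_pos": the shift along the tool's x, y, z in cm, a list of three; "turn": the turn, a rotation vector about the tool's x, y, z in rad, a list of three. A call has 1 to 12 rows; each row is the pose to reach, as a shift and turn from the pose commanded when the call began, along the tool's axes at that moment; what a row does not reach only later rows make up. A row lasts 1/8 s, in which the tool goes at most 62.5 mm and 10.7 degrees, less where a joint would pass 70% of its speed; a pose out of reach is approached as far as the arm can. A call with a gripper value outside its range is refused whole. The fingers move at their own pace and stop on an object; "squeeze" is the grip in N (left out, the last holds). Time passes only in rows, so rows that repeat a pose let the fingers close. It gives the time, the measured TCP pose, the force, the opening and the grip force at its end, in the units of the state.
- robot.get_obs(): the state, without advancing time (a new reading comes with each control period).
- robot.camera(name): name is "scene" or "side" or "wrist"; returns a dict with "color" (480x640x3 uint8, red, green, blue), "vfov" (degrees; the focal length in pixels is half the picture's height over the tangent of half this angle, whatever the lens; pixels are square), "cx", "cy" (the principal point, pixels), "k1" (the pictures are not rectified: a ray, as slopes to the right and down, at radius r is drawn at 1 + k1 r^2 times it, then the intrinsics apply), "R" (3x3) and "t" (3): a world point X has camera coordinates R X + t. Camera axes: x right, y down, z forward; pixel columns grow to the right and rows downward; lengths in m; the calibration is good to about 2 mm. A picture is of the moment at which its call begins. There is no depth.
- robot.hand_in(): hands the job in; it is judged then, once.
The state is a dict: "time": time; "q": joint angles; "joint_velocities": joint speeds; "joint_torque": joint torques, N m; "position": TCP position; "tool_rot": TCP orientation; "ft_force": force on the tool from outside, world axes, zero at the start; "moment": the same for the moment, N m; "grip_width": finger opening in m; "grip_force": force on a finger pad.
Only numpy, scipy, OpenCV 4.12 (cv2) and the standard library are available. Lean on these libraries where they do the work, as an engineer would, in place of code of your own. Each camera call takes 0.05 s, during which the arm holds its last target. There are 200 camera calls.

## Working session

There is one attempt and no reset: what is moved stays moved. The work goes in short steps, Python scripts to look and compute and a tool call to move; the robot and the scene stay as the last step left them, time stands still between calls to the robot, and variables do not carry over. Pictures are saved under pics/ and viewed, at most 10 in all, crops included, and the job is handed in when it is done.

Besides the shell and the picture viewer there is one more tool, called after "Request:" as name(argument=value, ...) on one line, values as JSON. play_rows: Moves the arm, as the interface text tells. Its arguments: {"type":"object","properties":{"gripper":{"type":"array","items":{"type":"number"}},"delta_pos":{"type":"array","items":{"type":"array","items":{"type":"number"}}},"turn":{"type":"array","items":{"type":"array","items":{"type":"number"}}},"squeeze":{"type":"number"}},"required":["gripper","delta_pos","turn"]}

```bash
mkdir -p pics
cat > h.py <<'E'
import numpy as np, cv2, pickle
from rig import robot
from scipy.spatial.transform import Rotation as Ro
def snap(n,f=None):
    c=robot.camera(n)
    if f: cv2.imwrite('pics/%s.png'%f,c['color'][:,:,::-1]); pickle.dump(c,open('pics/%s.pkl'%f,'wb'))
    return c
def load(f): return pickle.load(open('pics/%s.pkl'%f,'rb'))
def K(c):
    f=c['color'].shape[0]/2/np.tan(np.radians(c['vfov'])/2)
    return np.array([[f,0,c['cx']],[0,f,c['cy']],[0,0,1.]]), np.array([c['k1'],0,0,0,0.])
def ray(c,uv):
    k,d=K(c); p=cv2.undistortPoints(np.float64(uv).reshape(-1,1,2),k,d).reshape(-1,2)
    R=np.array(c['R']);t=np.array(c['t'])
    return -R.T@t, np.c_[p,np.ones(len(p))]@R
def onz(c,uv,z):
    o,d=ray(c,uv); return o+d*((z-o[2])/d[:,2])[:,None]
def proj(c,X):
    k,d=K(c); R=np.float64(c['R']);t=np.float64(c['t'])
    return cv2.projectPoints(np.float64(X).reshape(-1,1,3),cv2.Rodrigues(R)[0],t,k,d)[0].reshape(-1,2)
E
python3 - <<'E'
from h import *
a=snap('scene','s0');b=snap('side','d0');w=snap('wrist','w0')
for c in(a,b,w): print(c['vfov'],c['k1'],-np.array(c['R']).T@c['t'])
print(robot.get_obs())
E
```

```text
50.67320093498176 -0.09796238684411253 [ 1.08289828 -0.44136284  0.7090866 ]
57.621830232564356 -0.005801342307437535 [ 0.21756275 -0.4024901   0.79875723]
64.84379072829866 -0.0579195870231764 [0.07515883 0.62629191 0.38350352]
{'time': 0.15, 'q': array([ 1.13751623e+00,  5.28272119e-01,  1.43358466e+00,  2.11242690e-06,
        1.18141504e+00, -1.78504005e-01]), 'joint_velocities': array([ 1.11537431e-03, -3.67513776e-03, -5.36405484e-03, -1.40745345e-03,
       -8.71905273e-05, -2.98172059e-04]), 'joint_torque': array([ 7.22030891e-04, -4.40430844e+01, -1.76843530e+01,  6.33774698e-02,
        5.52864152e-02, -8.81985352e-05]), 'position': array([0.15725486, 0.60432071, 0.22179188]), 'tool_rot': array([ 1.27044143e-01,  9.91896709e-01, -8.00316662e-04, -2.53767542e-04]), 'ft_force': array([-0.01843368,  0.56295967, -0.24701677]), 'moment': array([-0.00355556, -0.01812232,  0.01847332]), 'grip_force': 0.0, 'grip_width': 0.08726396066054629}
```

View pics/s0.png

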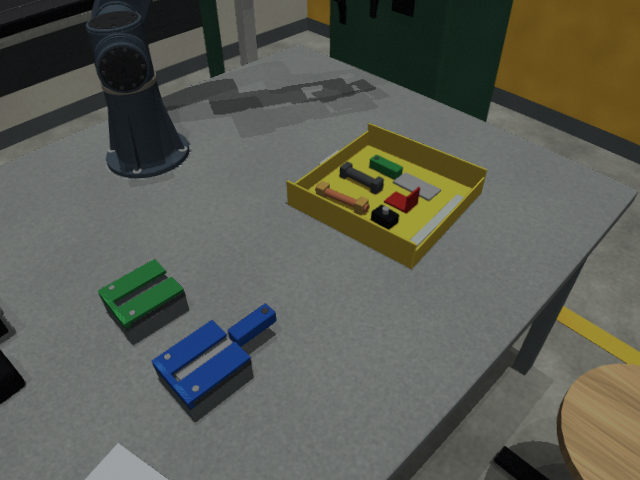

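View pics/d0.png

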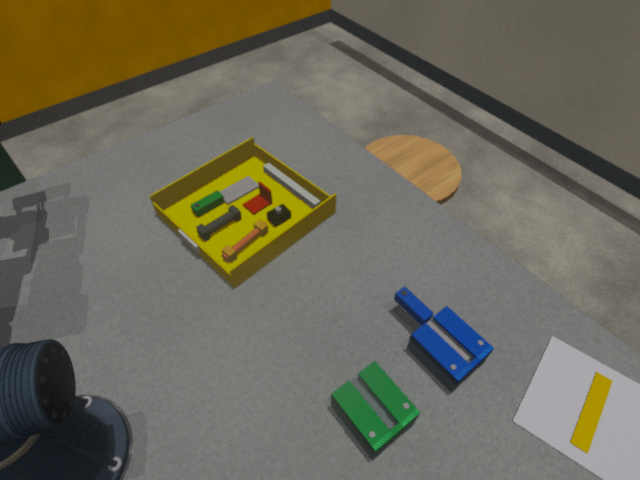

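The scene view shows the bin at about (390,195), with the green handle at (386,166) and its blade to the right. The empty green holder is at (142,293) and the blue one, holding its gauge, at (205,360). The side view shows the handle at (208,203), the green holder at (375,405) and the blue one at (450,343).

```bash
cat >> h.py <<'E'
def green(c,vmin=60):
    h=cv2.cvtColor(c['color'],cv2.COLOR_RGB2HSV)
    return cv2.inRange(h,(45,120,vmin),(80,255,255))
def comps(m,amin=80):
    n,l,s,ce=cv2.connectedComponentsWithStats(m)
    return [(l==i,s[i],ce[i]) for i in range(1,n) if s[i][4]>amin]
def rect(c,m,z):
    cn=max(cv2.findContours(m.astype('uint8'),cv2.RETR_EXTERNAL,cv2.CHAIN_APPROX_NONE)[0],key=len)
    P=onz(c,cn.reshape(-1,2),z)[:,:2]
    (x,y),(w,h),a=cv2.minAreaRect((P*1000).astype('float32')); 
    if w<h: w,h,a=h,w,a+90
    return x,y,w,h,(a+90)%180-90
E
python3 - <<'E'
from h import *
for f in('s0','d0'):
    c=load(f); h=cv2.cvtColor(c['color'],cv2.COLOR_RGB2HSV)
    for v in (60,85,100):
      for m,s,ce in comps(green(c,v)):
        print(f,v,s,ce.round(), np.percentile(h[m][:,2],[5,25,50,75,95]),[np.round(rect(c,m,z),1) for z in (.03,.06)])
E
```

```text
s0 60 [370 155  33  17 223] [386. 163.] [ 73.   94.5 102.  103.  108. ] [array([483.8, 357.3,  79.7,  27.9,   2.2]), array([510.2, 322.1,  76.2,  26.7,   2.2])]
s0 60 [  98  259   85   66 2263] [139. 291.] [ 91. 103. 103. 104. 109.] [array([ 427.4, -259.3,  120.1,  104.7,   88.7]), array([ 456.4, -267.3,  114.8,  100.1,   88.7])]
s0 85 [370 155  33  17 190] [387. 163.] [ 87.45 101.   103.   103.   109.  ] [array([482.5, 359.1,  77.2,  26.2,   3.8]), array([509. , 323.7,  73.8,  25. ,   3.8])]
s0 85 [  98  259   85   65 2180] [139. 291.] [100. 103. 103. 104. 109.] [array([ 426.8, -258.9,  119.1,  103.9,   88.2]), array([ 455.8, -266.9,  113.8,   99.3,   88.2])]
s0 100 [371 155  30  16 150] [387. 163.] [101.   102.   103.   104.   110.55] [array([481.3, 359.6,  75. ,  23. ,   2.1]), array([507.9, 324.2,  71.7,  22. ,   2.1])]
s0 100 [  98  259   85   65 2082] [139. 291.] [102. 103. 103. 104. 110.] [array([ 426.4, -258.8,  119. ,  103. ,   88.4]), array([ 455.4, -266.9,  113.8,   98.5,   88.4])]
d0 60 [191 191  32  23 289] [207. 201.] [ 61.  84. 110. 112. 115.] [array([476.7, 350.3,  77
[... 200 characters left out ...]
 -267.6,  115. ,  100.1,   88.5])]
d0 85 [191 191  31  20 213] [207. 200.] [ 91.6 107.  111.  113.  116. ] [array([477. , 358.5,  76.1,  25. ,   3.6]), array([466.9, 328.8,  73.1,  24.1,   3.6])]
d0 85 [ 332  362   88   89 3144] [375. 406.] [111. 115. 116. 118. 135.] [array([ 461.9, -261.7,  118.8,  103.1,   88.4]), array([ 452.4, -267.2,  114.2,   99.1,   88.4])]
d0 100 [191 191  31  19 187] [207. 200.] [102.  110.  112.  113.  116.7] [array([477.8, 359.6,  74.3,  23.2,   3.1]), array([467.6, 329.8,  71.4,  22.3,   3.1])]
d0 100 [ 332  362   88   89 3076] [375. 405.] [113. 115. 116. 118. 135.] [array([ 462.2, -261.4,  118.4,  102.8,   88.3]), array([ 452.6, -267. ,  113.8,   98.8,   88.3])]
```

View pics/w0.png

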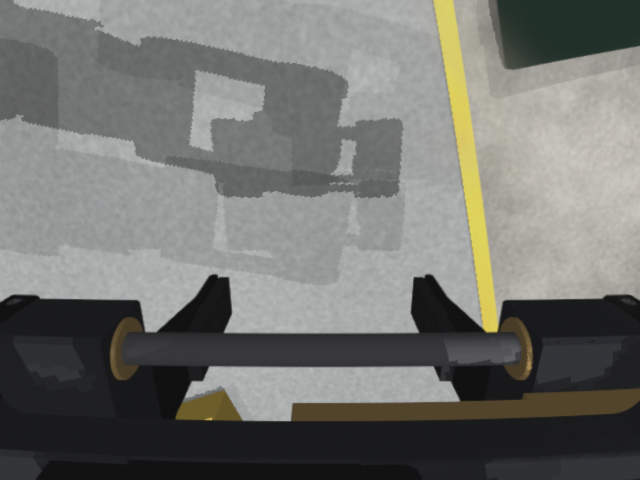

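The wrist view shows only table, shadows, the fingers at the bottom and a bit of the bin near (220,400). The holder rectangles come out at 115 x 100 and the handle at about 79 x 28, as they should. Next I move over the bin's far side so the wrist camera sees the handle.

```bash
cat >> h.py <<'E'
def plan(x,y,z,yaw):  # yaw (deg) of tool y, tool down; prints delta cm and turn from measured pose
    o=robot.get_obs(); R=Ro.from_quat(o['tool_rot']); a=np.radians(yaw)
    ty=np.array([np.cos(a),np.sin(a),0]); tz=np.array([0,0,-1.]); T=Ro.from_matrix(np.c_[np.cross(ty,tz),ty,tz])
    print('t',o['time'],'delta cm',(R.inv().apply(np.array([x,y,z])-o['position'])*100).round(2),'turn',(R.inv()*T).as_rotvec().round(4))
E
python3 - <<'E'
from h import *
plan(.60,.35,.22,93)
for f,pts in(('s0',[(369,127),(487,172),(412,265),(288,183)]),('d0',[(252,142),(335,198),(234,283),(153,200)])):
    print(onz(load(f),pts,.065)[:,:2].round(3).tolist())
for f in('s0','d0'):
    c=load(f);h=cv2.cvtColor(c['color'],cv2.COLOR_RGB2HSV)
    for nm,lo,hi in(('blue',(105,120,60),(125,255,255)),):
        for m,s,ce in comps(cv2.inRange(h,lo,hi)): print(f,nm,s,np.round(rect(c,m,.06),1))
E
```

```text
t 0.15 delta cm [-49.26 -13.45   0.19] turn [-0.0016 -0.0006 -0.3071]
[[0.386, 0.406], [0.692, 0.45], [0.751, 0.108], [0.416, 0.113]]
[[0.668, 0.44], [0.707, 0.143], [0.394, 0.085], [0.368, 0.402]]
s0 blue [ 152  304  124  104 4479] [ 649.1 -230.6  199.3  107.5  -89.6]
d0 blue [ 395  287   99   95 3279] [ 641.4 -231.5  199.5  102.7  -90. ]
```

Request:
play_rows(gripper=[-1,-1,-1,-1,-1,-1,-1,-1,-1,-1,-1,-1], delta_pos=[[-49.3,-13.5,0],[-49.3,-13.5,0],[-49.3,-13.5,0],[-49.3,-13.5,0],[-49.3,-13.5,0],[-49.3,-13.5,0],[-49.3,-13.5,0],[-49.3,-13.5,0],[-49.3,-13.5,0],[-49.3,-13.5,0],[-49.3,-13.5,0],[-49.3,-13.5,0]], turn=[[0,0,-0.307],[0,0,-0.307],[0,0,-0.307],[0,0,-0.307],[0,0,-0.307],[0,0,-0.307],[0,0,-0.307],[0,0,-0.307],[0,0,-0.307],[0,0,-0.307],[0,0,-0.307],[0,0,-0.307]])

```text
time: 1.65
position: [0.5988, 0.3513, 0.2227]
tool_rot: [-0.027, 1.0, 0.0, -0.0]
ft_force: [1.1, -0.1, 1.0]
grip_width: 0.0867
grip_force: 0.0
```

Run:
```python
from h import *
c=snap('wrist','w1'); print(-np.array(c['R']).T@c['t'])
for v in (40,60,80):
  for m,s,ce in comps(green(c,v)): print(v,s,np.round(rect(c,m,.03),1))
```

```text
[0.51412362 0.34703458 0.38456597]
40 [ 325   23   30   70 1690] [469.8 360.6  56.3  24.8   3.2]
60 [ 325   23   30   70 1690] [469.8 360.6  56.3  24.8   3.2]
80 [ 325   23   30   70 1690] [469.8 360.6  56.3  24.8   3.2]
```

View pics/w1.png

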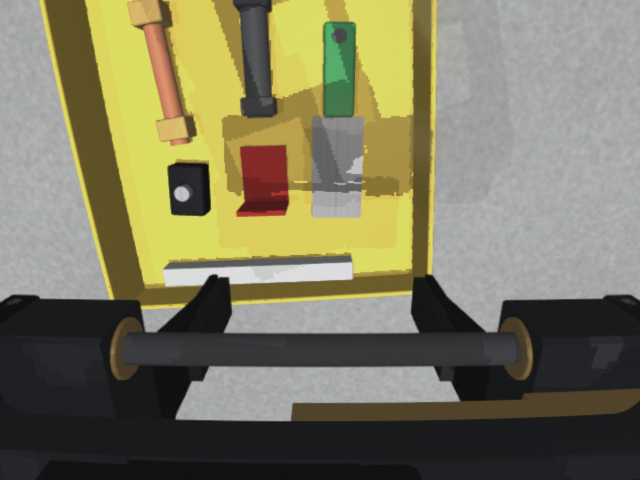

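The wrist view shows the green handle at cols 324–355, rows 22–117, with the blade below it ending at row 217. The dark spindle is to the left (collar edge near col 275) and the bin wall to the right (col 412). That leaves about 45–55 mm each side of the handle, so I'll pre-close the fingers to about 55 mm.

Run:
```python
from h import *
c=load('w1'); h=cv2.cvtColor(c['color'],cv2.COLOR_RGB2HSV)
m=cv2.inRange(h,(45,70,30),(90,255,255))
m=cv2.morphologyEx(m,cv2.MORPH_CLOSE,np.ones((5,5)))
for q,s,ce in comps(m): print(s,np.round(rect(c,q,.03),1))
g=onz(c,[(312,117),(362,117),(361,217),(313,217)],.009); print(g[:,:2].round(4).tolist())
print('wall floor, collar', onz(c,[(412,70)],.004),onz(c,[(276,105)],.03), onz(c,[(415,70)],.065))
plan(.497,.359,.10,93); plan(.497,.359,.008,93)
```

```text
[ 324   22   31   95 2733] [479.7 361.1  77.7  26.3   3.2]
[[0.5211, 0.3389], [0.5185, 0.3866], [0.6177, 0.3941], [0.6204, 0.3446]]
wall floor, collar [[0.4728406  0.43079068 0.004     ]] [[0.51196054 0.30658302 0.03      ]] [[0.47930096 0.41975119 0.065     ]]
t 1.7 delta cm [10.14  1.33 12.28] turn [ 0.0001 -0.0004  0.0021]
t 1.7 delta cm [10.14  1.33 21.48] turn [ 0.0001 -0.0004  0.0021]
```

Request:
play_rows(gripper=[-0.27,-0.27,-0.27,-0.27,-0.27,-0.27], delta_pos=[[9.8,1.5,3],[9.8,1.5,9],[9.8,1.5,12.3],[9.8,1.5,12.3],[9.8,1.5,12.3],[9.8,1.5,12.3]], turn=[[0,0,-0.004],[0,0,-0.004],[0,0,-0.004],[0,0,-0.004],[0,0,-0.004],[0,0,-0.004]])

```text
time: 2.45
position: [0.5044, 0.3607, 0.1022]
tool_rot: [-0.028, 1.0, 0.001, 0.003]
ft_force: [-0.3, -0.5, 1.0]
grip_width: 0.0559
grip_force: 0.0
```

Run:
```python
from h import *
plan(.500,.361,.009,93.3)
```

```text
t 2.45 delta cm [0.49 0.03 9.32] turn [ 0.0021  0.0055 -0.0016]
```

Request:
play_rows(gripper=[-0.27,-0.27,-0.27,-0.27,-0.27], delta_pos=[[0.3,0,4],[0.3,0,7.5],[0.3,0,9.2],[0.3,0,9.2],[0.3,0,9.2]], turn=[[0,0,0],[0,0,0],[0,0,0],[0,0,0],[0,0,0]], squeeze=50)

```text
time: 3.08
position: [0.5003, 0.3602, 0.009]
tool_rot: [-0.028, 1.0, 0.001, 0.001]
ft_force: [0.7, -0.2, -0.8]
grip_width: 0.0552
grip_force: 0.0
```

Request:
play_rows(gripper=[1,1,1,1,1,1], delta_pos=[[0,0,0],[0,0,0],[0,0,0],[0,0,0],[0,0,0],[0,0,0]], turn=[[0,0,0],[0,0,0],[0,0,0],[0,0,0],[0,0,0],[0,0,0]])

```text
time: 3.82
position: [0.4991, 0.3601, 0.0079]
tool_rot: [-0.028, 1.0, 0.0, 0.0]
ft_force: [-0.5, 2.7, 3.4]
grip_width: 0.0278
grip_force: 50.0
```

Request:
play_rows(gripper=[1,1,1,1,1,1,1,1,1,1], delta_pos=[[0,0,-1],[0,0,-2.5],[0,0,-5],[0,0,-8],[0,0,-11],[0,0,-14],[0,0,-16],[0,0,-16],[0,0,-16],[0,0,-16]], turn=[[0,0,0],[0,0,0],[0,0,0],[0,0,0],[0,0,0],[0,0,0],[0,0,0],[0,0,0],[0,0,0],[0,0,0]])

```text
time: 5.08
position: [0.498, 0.3591, 0.1663]
tool_rot: [-0.028, 1.0, -0.001, -0.001]
ft_force: [0.2, 0.1, -3.0]
grip_width: 0.0276
grip_force: 50.0
```

Run:
```python
from h import *
o=robot.get_obs();print(o['ft_force'],o['moment'],o['grip_width'])
a=snap('scene','s1');b=snap('side','d1')
k=np.hstack([cv2.resize(a['color'][90:240,280:480],(400,300)),cv2.resize(b['color'][60:210,130:330],(400,300))])
cv2.imwrite('pics/k1.png',k[:,:,::-1])
# holder mouth (455.5,-209.5), out-axis 88.5deg ; waypoint: grip 20 mm behind the shoulder
u=np.array([np.cos(np.radians(88.5)),np.sin(np.radians(88.5))]); m=np.array([.4545,-.267])+.0575*u
print(m)
for d in (.16,.02): 
    p=m+u*d; print(p); plan(p[0],p[1],.17,-1.8)
```

```text
[ 0.17758128  0.07972952 -2.98943075] [-0.00248155  0.06258459  0.04201215] 0.027581611754121285
[ 0.45600517 -0.2095197 ]
[ 0.46019349 -0.04957453]
t 5.175 delta cm [  6.1  -40.61  -0.31] turn [-2.4000e-03 -9.0000e-04  1.6583e+00]
[ 0.45652871 -0.18952656]
t 5.175 delta cm [  7.25 -54.56  -0.29] turn [-2.4000e-03 -9.0000e-04  1.6583e+00]
```

View pics/k1.png

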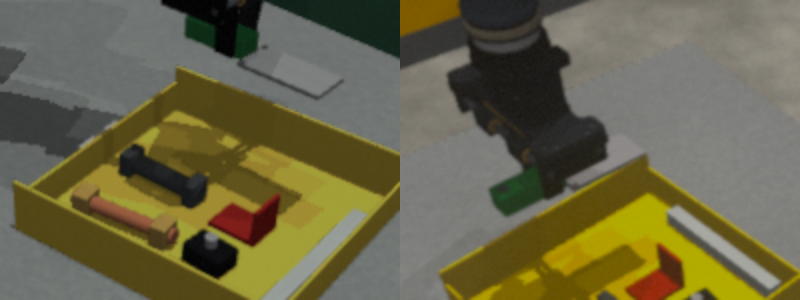

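The crops show the gauge lifted clear with its blade about level, and all five other parts still in the bin. Now I swing it round in front of the holder.

Request:
play_rows(gripper=[1,1,1,1,1,1,1,1,1,1,1,1], delta_pos=[[0.5,-3,0],[1,-7,0],[1.6,-11,0],[2.2,-15,0],[3,-20,0],[3.7,-25,0],[4.4,-30,0],[5,-34,0],[5.5,-37,0],[6,-39.6,0],[6,-39.6,0],[6,-39.6,0]], turn=[[0,0,0.1],[0,0,0.25],[0,0,0.42],[0,0,0.59],[0,0,0.76],[0,0,0.93],[0,0,1.1],[0,0,1.27],[0,0,1.44],[0,0,1.58],[0,0,1.658],[0,0,1.658]])

```text
time: 6.68
position: [0.4612, -0.0395, 0.1674]
tool_rot: [0.718, 0.696, -0.0, -0.0]
ft_force: [-0.4, 0.4, -2.1]
grip_width: 0.0277
grip_force: 50.0
```

Request:
play_rows(gripper=[1,1,1], delta_pos=[[0,0,3],[0,0,6],[0,0,7]], turn=[[0,0,0],[0,0,0],[0,0,0]])

```text
time: 7.05
position: [0.4603, -0.0384, 0.0962]
tool_rot: [0.717, 0.697, -0.001, -0.001]
ft_force: [-0.5, -0.5, -2.8]
grip_width: 0.0277
grip_force: 50.0
```

Run:
```python
from h import *
a=snap('scene','s2');b=snap('side','d2')
o=robot.get_obs();print(o['time'],o['position'],o['tool_rot'],proj(a,o['position']),proj(b,o['position']))
for c in(a,b):
    for m,s,ce in comps(green(c)): print(s)
k=np.hstack([cv2.resize(a['color'][180:340,90:290],(400,320)),cv2.resize(b['color'][280:440,290:490],(400,320))])
k=np.hstack([cv2.resize(a['color'][170:320,90:290],(800,600),interpolation=cv2.INTER_CUBIC)])
cv2.imwrite('pics/k2.png',k[:,:,::-1])
k=cv2.resize(b['color'][260:460,250:450],(600,600),interpolation=cv2.INTER_CUBIC)
cv2.imwrite('pics/k3.png',k[:,:,::-1])
```

```text
7.15 [ 0.4608032  -0.03869449  0.09678111] [ 7.17526172e-01  6.96530672e-01 -5.14373139e-04 -9.74875336e-04] [[242.76013538 213.77694781]] [[296.99262341 297.96162825]]
[  98  259   85   66 2283]
[294 291  13  14  89]
[ 332  362   88   89 3209]
```

View pics/k2.png

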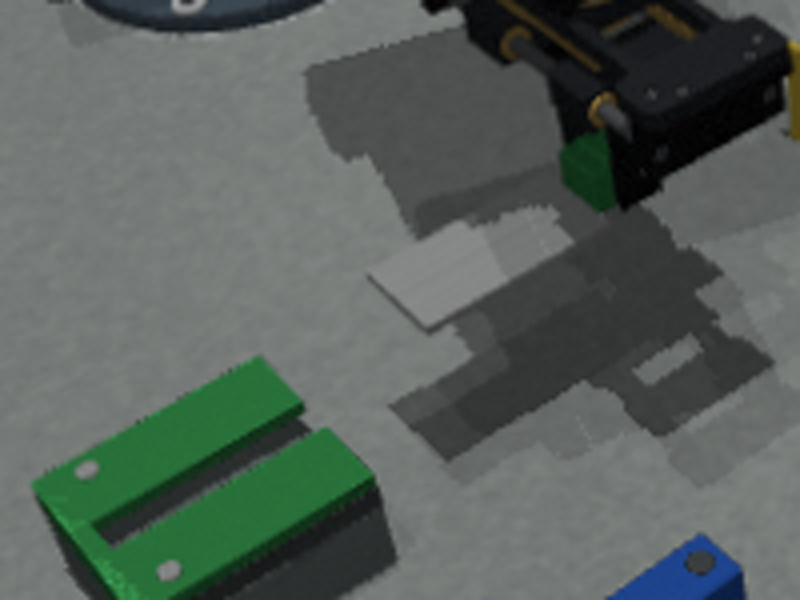

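View pics/k3.png

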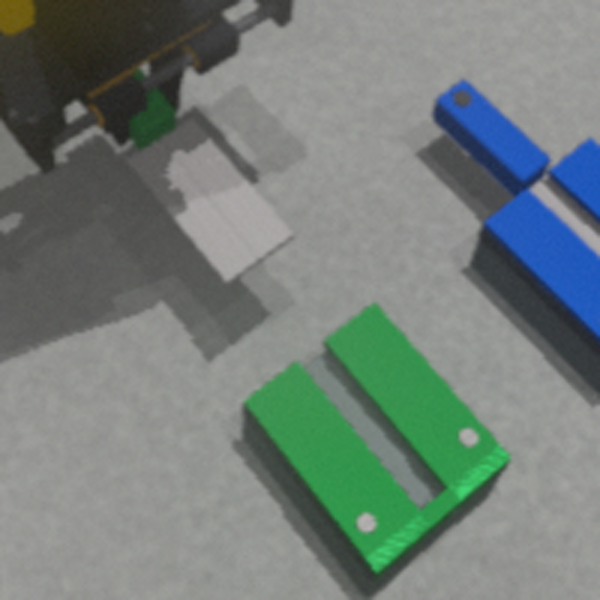

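The scene crop shows the blade tip corners at about (182.5,239) and (197.5,252), with the holder's mouth top corners at (155.5,258.8) and (183.8,288.8). In the side crop the tip corners are at (325.7,353.7) and (347.7,339), and the mouth corners at (332.3,394.3) and (375,361.7). I'll triangulate both so I can measure the blade relative to the holder.

Run:
```python
from h import *
a,b=load('s2'),load('d2')
A=[(182.5,239.2),(197.5,252),(155.5,258.8),(183.8,288.8)];B=[(325.7,353.7),(347.7,339),(332.3,394.3),(375,361.7)]
P=[]
o1,d1=ray(a,A);o2,d2=ray(b,B)
for i in range(4):
    s=np.linalg.lstsq(np.c_[d1[i],-d2[i]],o2-o1,rcond=None)[0]
    p,q=o1+d1[i]*s[0],o2+d2[i]*s[1]; P.append((p+q)/2); print(((p+q)/2).round(4),(p-q).round(4))
P=np.array(P); print(np.linalg.norm(P[0]-P[1]),np.linalg.norm(P[2]-P[3]),(P[0]+P[1])/2,(P[2]+P[3])/2)
for i in (0,1): print([onz(c,[u],.097)[0].round(4) for c,u in((a,A[i]),(b,B[i]))])
print(robot.get_obs()['position'])
```

```text
[ 0.4341 -0.1569  0.0914] [0.0001 0.0007 0.0003]
[ 0.4822 -0.1584  0.0923] [0.0003 0.0034 0.0013]
[ 0.4069 -0.2079  0.0563] [0.0003 0.004  0.0011]
[ 0.5051 -0.2105  0.0555] [0.0002 0.0031 0.0009]
0.04818087464363819 0.09825155988050321 [ 0.45816059 -0.15767229  0.09184219] [ 0.45602092 -0.20918466  0.05591738]
[array([ 0.4399, -0.1591,  0.097 ]), array([ 0.4323, -0.1593,  0.097 ])]
[array([ 0.4863, -0.1586,  0.097 ]), array([ 0.4801, -0.1619,  0.097 ])]
[ 0.4608032  -0.03869449  0.09678111]
```

Request:
play_rows(gripper=[1,1,1,1], delta_pos=[[0,-0.1,3],[0,-0.1,4.8],[0,-0.1,4.8],[0,-0.1,4.8]], turn=[[0,0,0],[0,0,0],[0,0,0],[0,0,0]])

```text
time: 7.65
position: [0.4612, -0.0393, 0.0506]
tool_rot: [0.718, 0.696, 0.001, 0.001]
ft_force: [0.2, -0.4, -2.2]
grip_width: 0.0277
grip_force: 50.0
```

Run:
```python
from h import *
o=robot.get_obs(); print(o['position'],o['tool_rot'])
plan(.4564,-.1885,.048,-1.7)
```

```text
[ 0.46123726 -0.03933522  0.05057007] [7.17827210e-01 6.96220379e-01 5.03319654e-04 1.01307205e-03]
t 7.65 delta cm [-14.92  -0.03   0.27] turn [ 0.0022  0.0007 -0.0009]
```

Request:
play_rows(gripper=[1,1,1,1,1], delta_pos=[[-2,-0.05,0.25],[-4.5,-0.05,0.25],[-6,-0.05,0.25],[-7,-0.05,0.25],[-7,-0.05,0.25]], turn=[[0,0,0],[0,0,0],[0,0,0],[0,0,0],[0,0,0]])

```text
time: 8.28
position: [0.4578, -0.1096, 0.0474]
tool_rot: [0.718, 0.696, 0.0, 0.0]
ft_force: [-0.8, -0.2, -2.5]
grip_width: 0.0278
grip_force: 50.0
```

Run:
```python
from h import *
o=robot.get_obs(); print(o['position'],o['ft_force'],o['moment'])
a=snap('scene','s3');b=snap('side','d3')
k=np.hstack([cv2.resize(a['color'][220:340,90:250],(400,300),interpolation=2),cv2.resize(b['color'][310:460,290:490],(400,300),interpolation=2)])
cv2.imwrite('pics/k4.png',k[:,:,::-1])
```

```text
[ 0.45783678 -0.10958383  0.04738244] [-0.76314187 -0.16607563 -2.49935377] [0.02040618 0.06280234 0.07691583]
```

View pics/k4.png

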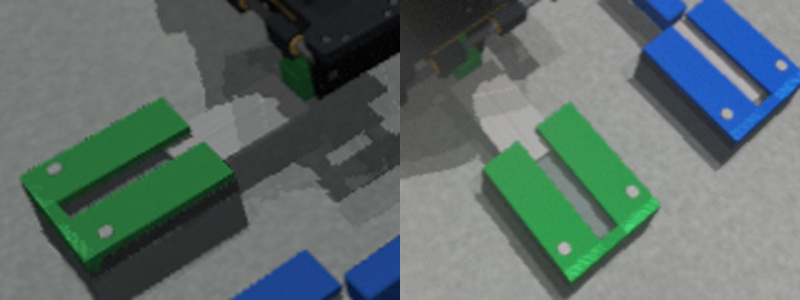

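Both crops show the blade entering under both lips, roughly centred, and the forces are near zero. I continue to just short of home.

Request:
play_rows(gripper=[1,1,1,1,1,1,1], delta_pos=[[-2,0,0],[-4,0,0],[-5.5,0,0],[-6.5,0,0.1],[-7.2,0,0.2],[-7.6,0,0.2],[-7.6,0,0.2]], turn=[[0,0,0],[0,0,0],[0,0,0],[0,0,0],[0,0,0],[0,0,0],[0,0,0]])

```text
time: 9.25
position: [0.4551, -0.185, 0.045]
tool_rot: [0.718, 0.696, 0.0, -0.0]
ft_force: [-0.8, -0.6, -1.8]
grip_width: 0.0277
grip_force: 50.0
```

Request:
play_rows(gripper=[1,1,1], delta_pos=[[-0.2,0,0.05],[-0.4,0,0.05],[-0.4,0,0.05]], turn=[[0,0,0],[0,0,0],[0,0,0]])

```text
time: 9.62
position: [0.455, -0.1882, 0.0445]
tool_rot: [0.718, 0.696, 0.0, -0.001]
ft_force: [2.0, 4.0, -2.2]
grip_width: 0.0271
grip_force: 50.0
```

Request:
play_rows(gripper=[1,1], delta_pos=[[-0.15,0,0.05],[-0.15,0,0.05]], turn=[[0,0,0],[0,0,0]])

```text
time: 9.88
position: [0.4549, -0.1883, 0.0444]
tool_rot: [0.718, 0.696, 0.001, -0.001]
ft_force: [2.9, 9.2, 2.5]
grip_width: 0.0276
grip_force: 50.0
```

The force rises with no further travel, so the gauge is home. I release and lift.

Request:
play_rows(gripper=[-0.3,-0.3,-0.3,-0.3,-0.3,-0.3,-0.3,-0.3,-0.3,-0.3], delta_pos=[[0.1,0,0],[0.1,0,0],[0.1,0,0],[0.1,0,0],[0.1,0,-3],[0.1,0,-8],[0.1,0,-14],[8,0,-18],[12,0,-18],[12,0,-18]], turn=[[0,0,0],[0,0,0],[0,0,0],[0,0,0],[0,0,0],[0,0,0],[0,0,0],[0,0,0],[0,0,0],[0,0,0]])

```text
time: 11.12
position: [0.4581, -0.0672, 0.2251]
tool_rot: [0.716, 0.698, 0.0, 0.0]
ft_force: [0.7, -0.4, 0.4]
grip_width: 0.0562
grip_force: 0.0
```

Run:
```python
from h import *
a=snap('scene','s4');b=snap('side','d4')
k=np.hstack([cv2.resize(a['color'][120:400,90:490],(400,280)),cv2.resize(b['color'][310:450,290:490],(400,280),interpolation=2)])
cv2.imwrite('pics/k5.png',k[:,:,::-1])
for c in(a,b):
    for m,s,ce in comps(green(c)): print(s,np.round(rect(c,m,.063),1))
    h=cv2.cvtColor(c['color'],cv2.COLOR_RGB2HSV)
    for m,s,ce in comps(cv2.inRange(h,(105,120,60),(125,255,255))): print('blue',s,np.round(rect(c,m,.06),1))
```

```text
[  98  246  111   79 2735] [ 460.4 -227.4  195.5   99.9   88.6]
blue [ 152  304  124  105 4671] [ 649.  -231.2  201.   109.   -88.8]
[321 340  37  40 532] [ 454.7 -168.9   77.7   25.5   88.1]
[ 332  362   88   89 3206] [ 451.3 -267.9  115.4   99.4   87.8]
blue [ 396  287   98   95 3276] [ 641.4 -231.5  199.4  102.8   89.7]
```

View pics/k5.png

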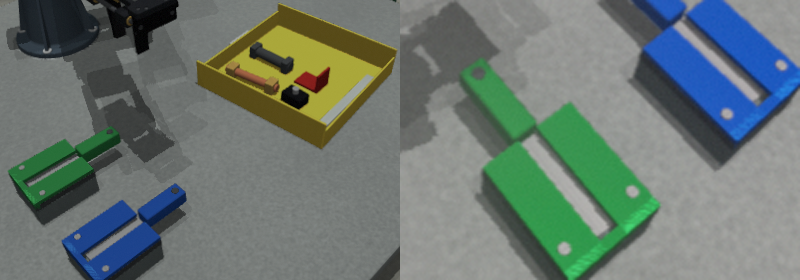

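The gauge is seated with its handle against the holder, the total length is 195.5 mm against the 195 mm expected, and the blue gauge and the bin parts are undisturbed.

```bash
python3 -c "
from rig import robot
print(robot.hand_in())"
```

```text
the job is handed in; nothing more can be done
None
```

The green gauge is fully home in the green holder and released. In the last pictures the other five parts were still in the bin and the blue gauge had not moved; the job is handed in, though no verdict came back.

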